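# Clear the microscope bench

## Robot

A 6-joint arm with a two-finger parallel gripper is mounted at the origin on the work surface. World frame = base frame: x ahead of the robot, y to its left, z up, the work surface at z = 0. Lengths are in m, angles in rad, forces in N, time in s.
With the tool pointing down it reaches from about 0.3 to 0.875 m from the base axis. Payload 6.4 kg.
Tool frame: the origin (TCP) lies midway between the tips of the shut fingers; the grasp point (between the pads) lies 19 mm behind it (ctrl.tcp_to_grasp is the distance from the TCP to the grasp point, in m); z points along the fingers, y is the direction in which the jaws open and shut (so a half turn about z gives the same grasp; the last joint's range is limited). The gripper opens to 85 mm and grips with 20 to 120 N. Pads are 22 mm wide; open, the fingers measure 114 mm over their backs; the gripper's body (76 mm by 85 mm) begins 54 mm behind the grasp point. The pads swing forward as they close: fully open they stand 13 mm farther back than shut.
Start: joints at [1.084, 0.181, 1.607, -0, 1.354, -0.206], TCP at [0.159, 0.552, 0.231] pointing down, gripper open.
Joint ranges: [-2.99, 2.99], [-0.89, 2.07], [0.3, 2.58], [-1.14, 4.28], [0, 2.63], [-3.12, 3.12]. Speed limits (rad/s): [2.57, 2.57, 3.01, 3.14, 3.14, 3.14].

## Interface

Orientations are given as a unit quaternion [w, x, y, z].
In Python, from bench import monitor, imaging, order, spotter, ctrl gives the robot as it stands.
- The arm moves only by the shell command python3 -m pendant 'ROWS'. ROWS is JSON, a list that holds one entry, the list of rows, each a list of 5 numbers: the shift along the world's x, y, z in mm, then the turn about the world's z in degrees, then the finger opening in mm, from 0 to 85.4. A call has 1 to 8 rows; each row shifts and turns the commanded pose from where the row before left it; what a row does not reach is not made up. A row lasts 1/8 s, in which the tool goes at most 62.5 mm and 10.7 degrees, less where a joint would pass 70% of its speed; a pose out of reach is approached as far as the arm can. A call with a gripper value outside its range is refused whole. The fingers move at their own pace and stop on an object; the grip force is fixed at half the most. Time passes only in rows, so rows that do not move let the fingers close. It gives the time, the measured TCP pose, the force and the opening at its end, in the units of the state.
- monitor.get_obs(): the state, without advancing time (a new reading comes with each control period).
- imaging.camera(name): name is "scene" or "top" or "wrist"; returns a dict with "img" (480x640x3 uint8, red, green, blue), "vfov" (degrees; the focal length in pixels is half the picture's height over the tangent of half this angle, whatever the lens; pixels are square), "cx", "cy" (the principal point, pixels), "origin" and "orientation" of the camera in the world. Camera axes: x right, y down, z forward; pixel columns grow to the right and rows downward; lengths in m; the calibration is good to about 2 mm. A picture is of the moment at which its call begins. There is no depth.
- order.hand_in(): hands the job in, once; it reports no verdict.
Trained networks look in the newest picture that a camera, given by its name, has taken for a name from the list of things; names that differ only in an ending like _2 or _b are one class to them, and where a whole thing is asked for, a point or a joint stands for the part that bears it (a point fixed in the world has none). Each returns a list of dicts, best first, with "confidence" (0 to 1); they miss things now and then, are a little off and sometimes report something else, mostly with a low value. They report only what shows in the picture. A call takes as long as a camera call.
- spotter.recognise(camera, thing): "at" ([x, y, z] in m, in the coordinates of the camera as it stood for that picture, good to about 4 mm: the middle of the surface that is visible of it).
- spotter.tip_of(camera, thing): "at" ([x, y, z] in m, in the coordinates of the camera as it stood for that picture, good to about 4 mm: a listed point, or the origin of a listed thing).
The state is a dict: "time_s": time; "q": joint angles; "dq": joint speeds; "joint_efforts": joint torques, N m; "eef_pos": TCP position; "eef_rot": TCP orientation; "wrist_force": force on the tool from outside, world axes, zero at the start; "torque": the same for the moment, N m; "opening": opening from 0.0 (shut) to 1.0 (fully open).
Only numpy, scipy, OpenCV 4.12 (cv2) and the standard library are available. Lean on these libraries where they do the work, as an engineer would, in place of code of your own. Each camera call takes 0.05 s, during which the arm holds its last target. There are 200 camera calls.

## Task

Clear the microscope bench: first put both reagent bottles back upright in the teal cold tub, and only then put each objective lens, standing nose up, into the bay of the dark lens case whose floor matches its colour ring, and lay the blue slide box flat, right way up, on the floor of the steel tray. Set everything down rather than dropping it, and leave the culture dish and the pipette-tip box where they are.

Things in the scene. Friction and masses are not known exactly. Their poses are not given: they have to be found in the camera images.
- bottle_orange: small white round reagent bottle with an ORANGE screw cap, standing upright, loose: body diameter 40 mm up to 52 mm high, sloping shoulder to 60 mm, cap diameter 30 mm up to the top at 75 mm, about 80 g; origin at the centre of its underside, z up
- bottle_green: the same white reagent bottle but with a GREEN screw cap, standing upright, loose: body diameter 40 mm up to 52 mm, cap diameter 30 mm from 60 to 75 mm high, about 80 g; origin at the centre of its underside, z up
- lens_yellow: microscope objective lens standing upright, nose up, loose: plain steel barrel of diameter 34 mm, YELLOW colour ring of the same diameter from 28 to 36 mm high, black tapering nose (21 to 14 mm diameter) up to 50 mm, about 130 g; origin at the centre of its underside, z up
- lens_blue: the same microscope objective lens but with a BLUE colour ring: barrel diameter 34 mm up to 36 mm high, black nose up to 50 mm, about 130 g, standing nose up, loose; origin at the centre of its underside, z up
- slide_box: closed blue slide box (dark blue base, lighter blue top, white label), loose, lying flat: 34 mm wide along its x, 88 mm long along its y, 32 mm high, about 100 g, does not open; origin at the centre of its underside, z up
- cold_tub: open teal tub for reagents: outside 110 mm (x) by 140 mm (y), 35 mm high, walls and floor 5 mm thick (inside 100 by 130 mm), a small teal grip lip 12 mm wide outside each long wall at the rim (look only), fixed to the bench; origin at the centre of its underside, z up, long side along its own y
- lens_case: open dark grey case: outside 110 mm (x) by 140 mm (y), 18 mm high, walls and floor 5 mm thick; a 4 mm divider of full height at y = 0 leaves two bays of 100 (x) by 63 mm (y): YELLOW floor (centre y = +33.5 mm) and BLUE floor (centre y = -33.5 mm), fixed to the bench; origin at the centre of its underside, z up, long side along its own y
- slide_tray: open bare steel tray for slide boxes: outside 90 mm (x) by 140 mm (y), 18 mm high, walls and floor 5 mm thick (inside 80 by 130 mm), fixed to the bench; origin at the centre of its underside, z up, long side along its own y
- dish: bystander: closed pink culture dish, 64 mm diameter, 16 mm high, loose; not to be moved; origin at the centre of its underside, z up
- tip_box: bystander: grey pipette-tip box with yellow dots on top, 85 mm (x) by 120 mm (y), 50 mm high, loose; not to be moved; origin at the centre of its underside, z up

How it is judged:
By the outcome, as a careful person would: the job done as asked, in the order asked, and still so for the second after the job is handed in, with the robot touching nothing.
It also fails if it takes over 120 s, if anything falls off the work surface, if the arm or the gripper's body presses on something with over 40 N, if the wrist force passes 120 N, or if a joint passes its speed limit or range.

## Working session

There is one attempt and no reset: what is moved stays moved. The work goes in short steps, Python scripts to look and compute and a shell command to move; the robot and the scene stay as the last step left them, time stands still between calls to the robot, and variables do not carry over. Pictures are saved under pics/ and viewed, about 12 in all and at most 16, crops included, and the job is handed in when it is done.

```bash
mkdir -p pics; ls
cat > h.py <<'E'
import numpy as np, cv2
from scipy.spatial.transform import Rotation as R
from bench import monitor, imaging, order, spotter, ctrl
def rot(q): return R.from_quat([q[1],q[2],q[3],q[0]]).as_matrix()
def shot(n, f=None):
    c=imaging.camera(n)
    if f: cv2.imwrite('pics/'+f, c['img'][:,:,::-1])
    return c
def w(c,p): return np.array(c['origin'])+rot(c['orientation'])@np.array(p)
def pix(c,p):
    f=240/np.tan(np.radians(c['vfov'])/2); v=rot(c['orientation']).T@(np.array(p)-c['origin'])
    return c['cx']+f*v[0]/v[2], c['cy']+f*v[1]/v[2]
def ray(c,u,v,z):
    f=240/np.tan(np.radians(c['vfov'])/2)
    d=rot(c['orientation'])@np.array([(u-c['cx'])/f,(v-c['cy'])/f,1]); o=np.array(c['origin'])
    return o+d*(z-o[2])/d[2]
E
python3 - <<'E'
from h import *
np.set_printoptions(precision=4,suppress=True)
o=monitor.get_obs(); print(o['time_s'],o['eef_pos'],o['eef_rot'],o['wrist_force'],ctrl.tcp_to_grasp)
for n in ['scene','top']:
    c=shot(n,n+'0.png'); print(n,c['origin'],c['orientation'],c['vfov'])
    for t in 'bottle_orange bottle_green lens_yellow lens_blue slide_box cold_tub lens_case slide_tray dish tip_box'.split():
        for k,fn in (('rec',spotter.recognise),('tip',spotter.tip_of)):
            for d in fn(n,t)[:2]:
                p=w(c,d['at']); print(t,k,round(d['confidence'],2),(p*1000).round(),np.round(pix(c,p)))
print(monitor.get_obs()['time_s'])
E
```

```text
pics
0.0 [0.1591 0.552  0.2304] [-0.0003  0.1399  0.9902 -0.0008] [-0.5502 -0.5793  0.0128] 0.0187
scene [1.0833 0.4009 0.78  ] [-0.1498  0.3886  0.8549 -0.3095] 53.18146216644084
bottle_orange rec 0.6 [457.  27.  53.] [380. 198.]
bottle_orange tip 0.91 [448.  22.   2.] [378. 211.]
bottle_green rec 0.74 [ 444. -128.   47.] [329. 165.]
bottle_green tip 0.78 [ 435. -134.   -3.] [328. 178.]
lens_yellow rec 0.91 [477. 133.  34.] [414. 234.]
lens_yellow tip 0.85 [466. 130.  -0.] [414. 241.]
lens_blue rec 0.63 [ 634. -196.   35.] [247. 199.]
lens_blue rec 0.52 [456.  23.  52.] [378. 197.]
lens_blue tip 0.67 [ 629. -205.    2.] [248. 206.]
slide_box rec 0.78 [637. 202.  30.] [396. 305.]
slide_box rec 0.49 [636.  21.  10.] [322. 259.]
slide_box tip 0.67 [630. 201.  -1.] [396. 311.]
slide_box tip 0.38 [466. 130.  -2.] [414. 242.]
cold_tub rec 0.79 [637.  20.   9.] [322. 259.]
cold_tub tip 0.62 [646.  21.   2.] [319. 265.]
lens_case rec 0.64 [485. 342.   7.] [502. 302.]
lens_case rec 0.35 [474. 135.  35.] [416. 234.]
lens_case tip 0.88 [486. 341.  -1.] [500. 304.]
slide_tray rec 0.73 [ 497. -3
[... 1110 characters left out ...]
.69 [ 624. -205.   35.] [424. 236.]
lens_blue rec 0.53 [483. 342.   9.] [144. 300.]
lens_blue tip 0.74 [ 630. -207.   -3.] [422. 235.]
slide_box rec 0.8 [629. 193.  32.] [221. 227.]
slide_box tip 0.93 [627. 193.  -4.] [224. 230.]
cold_tub rec 0.93 [635.  25.   6.] [307. 229.]
cold_tub tip 0.95 [634.  24.   2.] [308. 229.]
lens_case rec 0.67 [482. 343.   3.] [144. 301.]
lens_case tip 0.59 [481. 342.  -1.] [145. 301.]
slide_tray rec 0.75 [ 499. -352.    4.] [493. 303.]
dish rec 0.87 [ 784. -129.   18.] [386. 157.]
dish tip 0.7 [ 782. -129.   -0.] [385. 160.]
dish tip 0.3 [782.  51.  -0.] [297. 157.]
tip_box rec 0.86 [773.  53.  49.] [295. 155.]
tip_box tip 0.85 [782.  54.   0.] [295. 157.]
2.1
```

View pics/top0.png

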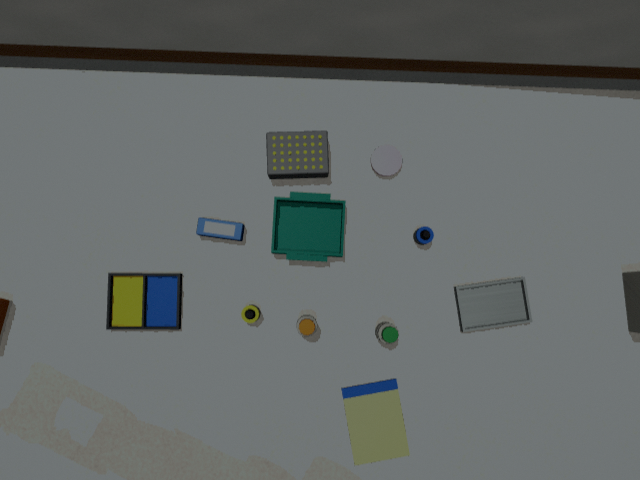

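View pics/scene0.png

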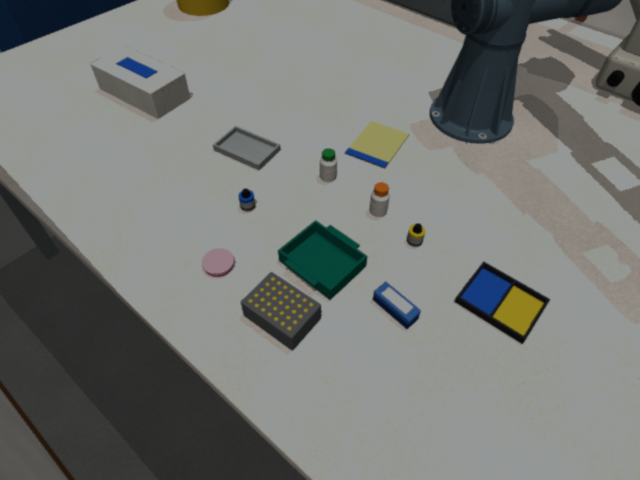

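The top view matches the networks: the bottles are at (307,326) and (389,334), the lenses at (250,314) and (424,235), and the slide box at (220,229). The tub is at (309,228), the case at (145,301) and the tray at (492,304). Next I get precise centres and yaws by colour from the saved picture.

Run:
```python
from h import *
c=dict(shot('top')); im=c['img']; hsv=cv2.cvtColor(im,cv2.COLOR_RGB2HSV)
def seg(name,lo,hi,roi,z):
    u0,v0,u1,v1=roi; m=np.zeros((480,640),np.uint8)
    m[v0:v1,u0:u1]=cv2.inRange(hsv,lo,hi)[v0:v1,u0:u1]
    n,l,s,_=cv2.connectedComponentsWithStats(m); k=1+s[1:,4].argmax()
    pts=np.argwhere(l==k)[:,::-1].astype(np.float32)
    W=np.array([ray(c,u,v,z)[:2]*1000 for u,v in pts],np.float32)
    r=cv2.minAreaRect(W); print(name,len(pts),'mean',W.mean(0).round(1),'rect',np.round(r[0],1),np.round(r[1],1),round(r[2],1))
seg('orange',(5,120,60),(20,255,255),(285,305,330,350),.075)
seg('green',(45,120,30),(85,255,255),(365,315,410,355),.075)
seg('yel',(20,120,60),(35,255,255),(235,300,270,330),.036)
seg('blue',(100,150,60),(130,255,255),(408,220,440,255),.036)
seg('boxtop',(100,60,120),(125,255,255),(190,205,255,250),.032)
seg('boxall',(100,40,40),(125,255,255),(190,205,255,250),.032)
seg('tub',(70,80,20),(95,255,255),(260,185,355,270),.02)
seg('caseY',(20,120,60),(35,255,255),(100,265,190,335),.005)
seg('caseB',(100,150,60),(130,255,255),(100,265,190,335),.005)
for n,r in dict(a=(445,270,540,340)).items():
    x=im[r[1]:r[3],r[0]:r[2]]; y=im[215:250,190:255]; cv2.imwrite('pics/crop.png',np.hstack([cv2.resize(x[:,:,::-1],None,fx=4,fy=4,interpolation=2),cv2.resize(np.pad(y,((0,35),(0,0),(0,0)))[:,:,::-1],None,fx=4,fy=4,interpolation=2)]))
```

```text
orange 207 mean [445.1  20.3] rect [445.2  20.2] [27.6 27.9] 1.7
green 199 mean [ 435.5 -134.9] rect [ 435.  -134.6] [27.7 28. ] 1.2
yel 160 mean [464.2 129.1] rect [464.1 129.7] [32.6 30.7] 2.3
blue 148 mean [ 626.9 -204.6] rect [ 627.3 -205.3] [31.  33.2] 20.3
boxtop 12 mean [635.8 167.3] rect [636.5 167.8] [16.1  3.8] 77.8
boxall 506 mean [626.4 196.7] rect [626.8 196.7] [88.4 35.2] 83.7
tub 4471 mean [637.7  23.7] rect [638.6  23.5] [141.9 135.1] 88.8
caseY 1531 mean [479.9 375.5] rect [480.  375.4] [98.2 58.9] 1.8
caseB 1531 mean [481.7 308.1] rect [482.1 308.2] [98.5 59.1] 1.5
```

View pics/crop.png

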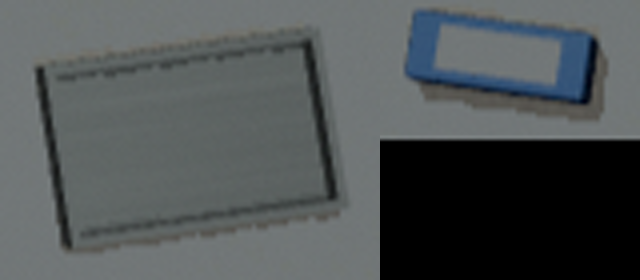

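```bash
python3 -m pendant '[[[40,-40,0,-10,85],[40,-60,0,-10,85],[40,-60,0,-10,85],[30,-60,0,-10,85],[30,-60,0,-10,85],[30,-60,0,-10,85],[30,-60,0,-10,85],[30,-60,0,-4,85]]]'
```

```text
time_s: 3.15
eef_pos: [0.4092, 0.1271, 0.2318]
eef_rot: [0.0, 0.709, 0.705, 0.001]
wrist_force: [0.7, 0.4, 0.4]
opening: 0.995
```

The tray crop shows its rim corners at about (454,286), (524.5,277), (531,322) and (462,332), so it is turned by about 7°. The slide box is turned about -6°. Next I move over the orange bottle.

```bash
python3 -m pendant '[[[18,-54,0,0,85],[18,-53,0,0,85],[0,0,0,0,85],[0,0,0,0,85]]]'
python3 - <<'E'
from h import *
c=shot('top','top1.png')
P=np.array([ray(c,445+u/4,270+v/4,.018)[:2]*1000 for u,v in [(35,65),(318,28),(345,207),(68,248)]]).round(1); print(P,P.mean(0)); a=P[0]-P[1]+P[3]-P[2]; print('long dir',np.degrees(np.arctan2(a[1],a[0])))
c=shot('wrist','w1.png')
for d in spotter.tip_of('wrist','bottle_orange')[:2]: print(d['confidence'],w(c,d['at'])*1000)
for d in spotter.recognise('wrist','bottle_orange')[:2]: print(d['confidence'],w(c,d['at'])*1000)
E
```

```text
time_s: 3.65
eef_pos: [0.4442, 0.0222, 0.2312]
eef_rot: [-0.0, 0.708, 0.706, 0.0]
wrist_force: [0.5, 0.2, -0.5]
opening: 0.994
[[ 528.7 -268.9]
 [ 551.4 -410.2]
 [ 463.5 -423.7]
 [ 439.4 -286.2]] [ 495.75 -347.25]
long dir 99.52896067473672
0.96 [ 4.50618968e+02  2.03312862e+01 -1.45809313e-01]
0.21 [ 778.81049113 -129.13023281    2.65386175]
0.66 [446.43723308  25.9702078   73.49912032]
```

View pics/w1.png

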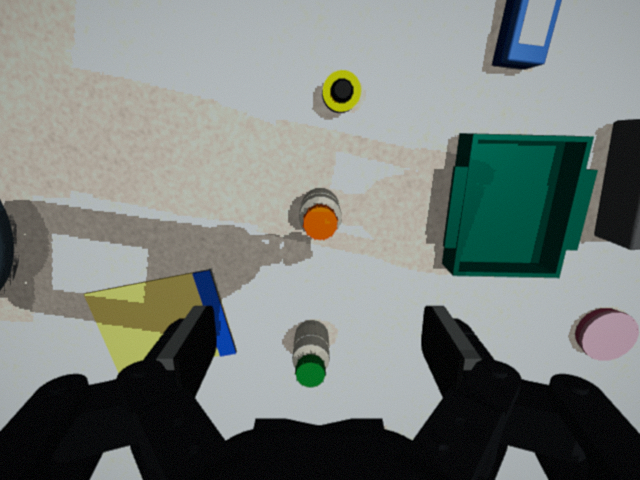

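The wrist view has the orange cap centred between the jaws at (320,222), and the green cap at (310,370). I descend and grip.

```bash
python3 -m pendant '[[[1,-2,-50,0,85],[0,0,-50,0,85],[0,0,-50,0,85],[0,0,-40,0,85],[0,0,-24,0,85],[0,0,0,0,85],[0,0,0,0,85]]]';  python3 -m pendant '[[[0,0,0,0,30],[0,0,0,0,30],[0,0,0,0,30],[0,0,0,0,30],[0,0,0,0,30],[0,0,0,0,30],[0,0,0,0,30]]]'
```

```text
time_s: 4.72
eef_pos: [0.4462, 0.0204, 0.0182]
eef_rot: [0.001, 0.707, 0.707, 0.0]
wrist_force: [0.1, -0.4, 0.6]
opening: 0.998
time_s: 5.6
eef_pos: [0.4461, 0.0199, 0.0183]
eef_rot: [0.001, 0.708, 0.707, 0.0]
wrist_force: [-1.7, 1.2, 7.3]
opening: 0.453
```

```bash
python3 -m pendant '[[[0,0,30,0,30],[0,0,50,0,30],[48,9,0,0,30],[48,9,0,0,30],[48,9,0,0,30],[48,9,0,0,30],[0,0,0,0,30],[0,0,0,0,30]]]'
python3 - <<'E'
from h import *
c=shot('wrist','w2.png')
for n in ('wrist','top'):
    if n=='top': c=shot('top','t2.png')
    for t in ('cold_tub','bottle_orange'):
        for d in spotter.tip_of(n,t)[:1]: print(n,t,d['confidence'],(w(c,d['at'])*1000).round(1))
E
```

```text
time_s: 6.6
eef_pos: [0.6365, 0.056, 0.0965]
eef_rot: [-0.001, 0.708, 0.707, -0.001]
wrist_force: [-0.7, 0.2, -0.7]
opening: 0.457
wrist bottle_orange 0.93 [638.7  57.1  78.9]
top cold_tub 0.95 [633.5  24.6   2.2]
top bottle_orange 0.61 [630.5 194.9  -3.7]
```

View pics/w2.png

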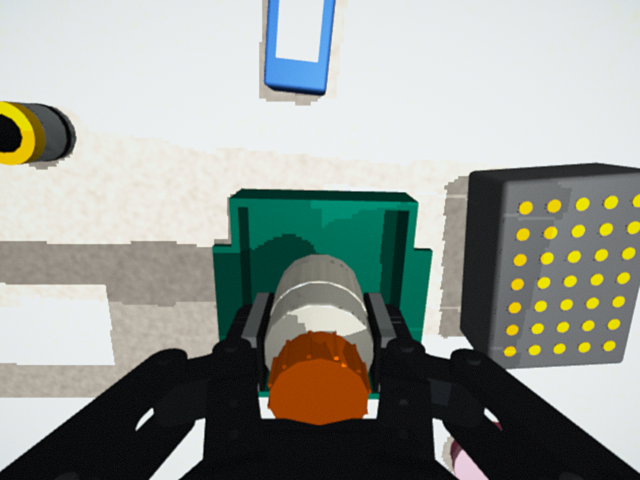

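The held bottle is centred over the tub, between its walls at columns 232 and 415. I lower it and check the force.

```bash
python3 -m pendant '[[[1,0,-35,0,30],[0,0,-25,0,30],[0,0,-9,0,30],[0,0,-2,0,30],[0,0,0,0,30],[0,0,0,0,30]]]'
```

```text
time_s: 7.65
eef_pos: [0.6393, 0.0559, 0.0275]
eef_rot: [0.001, 0.708, 0.707, 0.001]
wrist_force: [-0.2, 0.1, 0.0]
opening: 0.453
```

```bash
python3 -m pendant '[[[0,0,-2,0,30],[0,0,-1,0,30],[0,0,-1,0,30],[0,0,0,0,30],[0,0,0,0,30]]]'
```

```text
time_s: 8.28
eef_pos: [0.6385, 0.056, 0.0233]
eef_rot: [0.0, 0.708, 0.707, -0.0]
wrist_force: [-4.5, 0.1, 7.4]
opening: 0.456
```

Contact. I release with a limited opening, then rise.

```bash
python3 -m pendant '[[[0,0,0,0,50],[0,0,0,0,50],[0,0,0,0,50],[0,0,0,0,50],[0,0,30,0,50],[0,0,50,0,50],[0,0,50,0,70],[0,0,0,0,85]]]'; python3 -m pendant '[[[-50,-48,0,0,85],[-50,-48,0,0,85],[-52,-48,0,0,85],[-51,-47,0,0,85],[0,0,0,0,85],[0,0,0,0,85]]]'
python3 - <<'E'
from h import *
c=shot('wrist','w3.png')
for d in spotter.tip_of('wrist','bottle_green')[:1]: print(d['confidence'],(w(c,d['at'])*1000).round(1))
for d in spotter.recognise('wrist','bottle_green')[:1]: print(d['confidence'],(w(c,d['at'])*1000).round(1))
m=cv2.inRange(cv2.cvtColor(c['img'],cv2.COLOR_RGB2HSV),(45,120,30),(75,255,255)); n,l,s,ce=cv2.connectedComponentsWithStats(m); k=1+s[1:,4].argmax(); print(s[k],ce[k],ray(c,*ce[k],.073)*1000)
c=shot('top','t3.png')
for d in spotter.tip_of('top','bottle_orange')[:1]: print(d['confidence'],(w(c,d['at'])*1000).round(1))
E
```

```text
time_s: 9.28
eef_pos: [0.6419, 0.0557, 0.1581]
eef_rot: [0.004, 0.708, 0.707, 0.003]
wrist_force: [0.2, 0.1, -0.7]
opening: 0.977
time_s: 10.02
eef_pos: [0.4564, -0.1154, 0.152]
eef_rot: [-0.0, 0.708, 0.706, 0.0]
wrist_force: [-0.5, -0.2, -0.2]
opening: 0.994
0.77 [ 436.4 -123.3   69.8]
[ 265  253   46   47 1580] [287.68860759 276.03607595] [ 434.98311592 -133.06682463   73.        ]
0.68 [636.6  57.4   3.2]
```

View pics/t3.png

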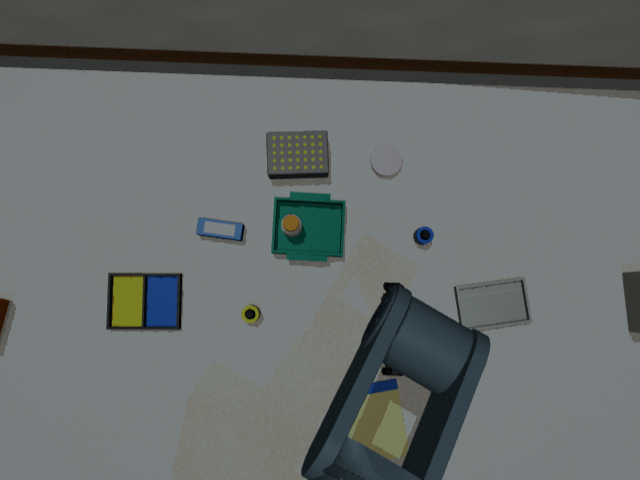

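Orange stands upright in the tub at (291,225). Next is the green bottle at (435,-134).

```bash
python3 -m pendant '[[[-21,-18,0,0,85],[0,0,-20,0,85],[0,0,-50,0,85],[0,0,-40,0,85],[0,0,-24,0,85],[0,0,0,0,85],[0,0,0,0,85]]]';  python3 -m pendant '[[[0,0,0,0,30],[0,0,0,0,30],[0,0,0,0,30],[0,0,0,0,30],[0,0,0,0,30],[0,0,0,0,30],[0,0,0,0,30]]]'
```

```text
time_s: 11.15
eef_pos: [0.4363, -0.1334, 0.0191]
eef_rot: [0.001, 0.707, 0.707, 0.0]
wrist_force: [0.4, -0.4, -0.0]
opening: 0.998
time_s: 12.02
eef_pos: [0.4361, -0.1337, 0.0193]
eef_rot: [0.001, 0.708, 0.707, 0.0]
wrist_force: [-0.4, 1.1, 6.0]
opening: 0.453
```

```bash
python3 -m pendant '[[[0,0,30,0,30],[0,0,50,0,30],[50,31,0,0,30],[50,31,0,0,30],[51,32,0,0,30],[51,31,0,0,30],[0,0,0,0,30],[0,0,0,0,30]]]'
```

```text
time_s: 13.02
eef_pos: [0.6366, -0.0081, 0.0976]
eef_rot: [-0.001, 0.707, 0.707, -0.001]
wrist_force: [-0.9, 0.4, -1.5]
opening: 0.449
```

```bash
python3 -m pendant '[[[1,0,-35,0,30],[0,0,-25,0,30],[0,0,-9,0,30],[0,0,-2,0,30],[0,0,-1,0,30],[0,0,-1,0,30],[0,0,0,0,30],[0,0,0,0,30]]]'
```

```text
time_s: 14.02
eef_pos: [0.6386, -0.0083, 0.0256]
eef_rot: [0.0, 0.708, 0.707, 0.0]
wrist_force: [0.1, -0.5, -0.5]
opening: 0.453
```

```bash
python3 -m pendant '[[[0,0,-1,0,30],[0,0,-1,0,30],[0,0,0,0,30],[0,0,0,0,30]]]'
```

```text
time_s: 14.52
eef_pos: [0.6385, -0.0083, 0.0244]
eef_rot: [0.0, 0.708, 0.707, 0.0]
wrist_force: [-2.4, 0.7, 7.0]
opening: 0.453
```

```bash
python3 -m pendant '[[[0,0,0,0,50],[0,0,0,0,50],[0,0,0,0,50],[0,0,0,0,50],[0,0,30,0,50],[0,0,50,0,50],[0,0,50,0,70],[0,0,0,0,85]]]'; python3 -m pendant '[[[-44,34,0,0,85],[-44,34,0,0,85],[-44,35,0,0,85],[-44,35,0,0,85],[0,0,0,0,85],[0,0,0,0,85]]]'
python3 - <<'E'
from h import *
c=shot('wrist','w4.png')
for d in spotter.tip_of('wrist','lens_yellow')[:1]: print(d['confidence'],(w(c,d['at'])*1000).round(1))
m=cv2.inRange(cv2.cvtColor(c['img'],cv2.COLOR_RGB2HSV),(20,120,60),(35,255,255)); n,l,s,ce=cv2.connectedComponentsWithStats(m); k=1+s[1:,4].argmax(); x,y,a,b=s[k][:4]; print(s[k],ray(c,x+a/2,y+b/2,.034)*1000)
c=shot('top','t4.png')
for t in ('orange','green'):
  for d in spotter.tip_of('top','bottle_'+t)[:1]: print(t,d['confidence'],(w(c,d['at'])*1000).round(1))
E
```

```text
time_s: 15.52
eef_pos: [0.6418, -0.0089, 0.159]
eef_rot: [0.004, 0.708, 0.707, 0.003]
wrist_force: [0.1, -0.1, 0.5]
opening: 0.979
time_s: 16.27
eef_pos: [0.4627, 0.1296, 0.1531]
eef_rot: [0.0, 0.707, 0.707, 0.0]
wrist_force: [-0.2, -0.1, -0.3]
opening: 0.994
0.91 [463.3 130.2   1.6]
[  89  445   54   35 1128] [267.82054883 -99.2375637   34.        ]
orange 0.68 [635.4  57.9   3.9]
green 0.6 [639.4  -5.7   4.5]
```

View pics/w4.png

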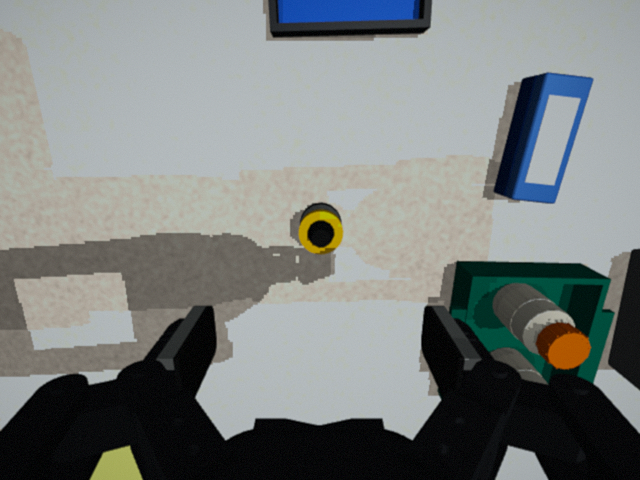

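The lens is centred at (320,230), and the bottles in the tub show no tilt. I descend and grip the yellow lens.

```bash
python3 -m pendant '[[[1,0,-40,0,85],[0,0,-50,0,85],[0,0,-40,0,85],[0,0,-17,0,85],[0,0,0,0,85],[0,0,0,0,85]]]';  python3 -m pendant '[[[0,0,0,0,22],[0,0,0,0,22],[0,0,0,0,22],[0,0,0,0,22],[0,0,0,0,22],[0,0,0,0,22],[0,0,0,0,22]]]'
```

```text
time_s: 17.27
eef_pos: [0.4649, 0.1296, 0.0077]
eef_rot: [0.001, 0.708, 0.707, 0.001]
wrist_force: [-0.0, -0.3, 0.4]
opening: 0.993
time_s: 18.15
eef_pos: [0.4639, 0.1297, 0.0071]
eef_rot: [0.0, 0.708, 0.707, 0.0]
wrist_force: [-0.9, 0.1, 6.5]
opening: 0.379
```

```bash
python3 -m pendant '[[[0,0,30,0,22],[0,0,30,0,22],[4,49,0,0,22],[4,49,0,0,22],[4,49,0,0,22],[4,49,0,0,22],[0,50,0,0,22],[0,0,0,0,22]]]'; python3 -m pendant '[[[0,0,-25,0,22],[0,0,-20,0,22],[0,0,-5,0,22],[0,0,0,0,22],[0,0,0,0,22]]]'
```

```text
time_s: 19.15
eef_pos: [0.4787, 0.3788, 0.0662]
eef_rot: [-0.0, 0.706, 0.708, 0.0]
wrist_force: [-0.1, -0.2, -0.7]
opening: 0.382
time_s: 19.77
eef_pos: [0.4801, 0.3758, 0.0171]
eef_rot: [0.0, 0.708, 0.706, 0.001]
wrist_force: [0.5, 0.1, -1.0]
opening: 0.38
```

Contact is expected at about 12 mm.

```bash
python3 -m pendant '[[[0,0,-3,0,22],[0,0,-1,0,22],[0,0,-1,0,22],[0,0,0,0,22],[0,0,0,0,22]]]'
```

```text
time_s: 20.4
eef_pos: [0.4795, 0.3757, 0.0122]
eef_rot: [0.0, 0.708, 0.707, 0.0]
wrist_force: [-2.1, -1.9, 5.1]
opening: 0.379
```

```bash
python3 -m pendant '[[[0,0,0,0,46],[0,0,0,0,46],[0,0,0,0,46],[0,0,0,0,46],[0,0,30,0,46],[0,0,50,0,46],[0,0,60,0,70],[0,0,0,0,85]]]'; python3 -m pendant '[[[36,-44,0,-3,85],[37,-45,0,-3,85],[37,-45,0,0,85],[37,-45,0,0,85],[0,0,0,0,85],[0,0,0,0,85]]]'
python3 - <<'E'
from h import *
c=shot('wrist','w5.png')
for d in spotter.tip_of('wrist','slide_box')[:1]: print(d['confidence'],(w(c,d['at'])*1000).round(1))
m=cv2.inRange(cv2.cvtColor(c['img'],cv2.COLOR_RGB2HSV),(100,60,60),(125,255,255)); n,l,s,ce=cv2.connectedComponentsWithStats(m); print(s[s[:,4]>500])
c=shot('top','t5.png')
E
```

```text
time_s: 21.4
eef_pos: [0.483, 0.3776, 0.1577]
eef_rot: [0.002, 0.708, 0.707, 0.005]
wrist_force: [1.0, -0.3, -0.0]
opening: 0.932
time_s: 22.15
eef_pos: [0.6255, 0.1966, 0.15]
eef_rot: [-0.001, 0.744, 0.668, -0.001]
wrist_force: [0.1, 1.4, 0.9]
opening: 0.995
0.87 [629.7 195.7   1.1]
[[     0      0    640    480 293069]
 [    38     48    147    106  11415]
 [   299    173     47    112   2716]]
```

View pics/w5.png

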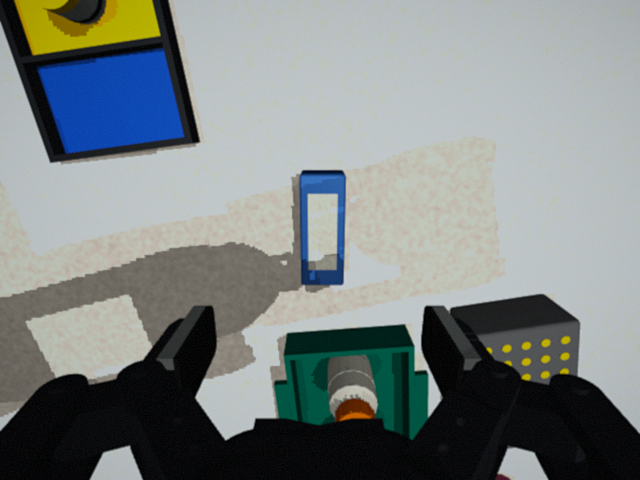

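View pics/t5.png

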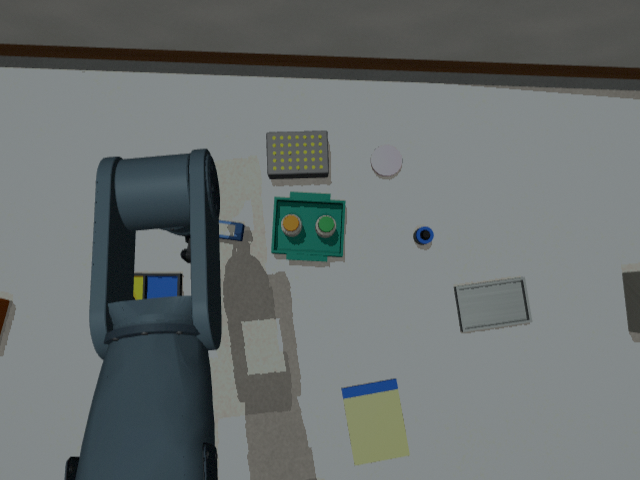

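The box (columns 301–345) is aligned with the jaws, with a residual of about +2 mm in x. In the top view both bottles stand in the tub at (291,225) and (326,226). I descend and grip the box.

```bash
python3 -m pendant '[[[1,0,-40,0,85],[0,0,-50,0,85],[0,0,-40,0,85],[0,0,-12,0,85],[0,0,0,0,85],[0,0,0,0,85]]]';  python3 -m pendant '[[[0,0,0,0,22],[0,0,0,0,22],[0,0,0,0,22],[0,0,0,0,22],[0,0,0,0,22],[0,0,0,0,22],[0,0,0,0,22]]]'
```

```text
time_s: 23.05
eef_pos: [0.629, 0.1972, 0.0116]
eef_rot: [0.001, 0.743, 0.669, 0.002]
wrist_force: [0.3, -0.3, 0.6]
opening: 0.995
time_s: 23.92
eef_pos: [0.628, 0.1967, 0.0101]
eef_rot: [0.0, 0.744, 0.669, 0.001]
wrist_force: [-0.7, -0.1, 5.8]
opening: 0.386
```

```bash
python3 -m pendant '[[[0,0,30,0,22],[0,0,50,0,22],[0,0,40,0,22],[0,0,0,0,22]]]'; python3 -m pendant '[[[-17,-60,0,2,22],[-17,-60,0,2,22],[-17,-60,0,2,22],[-17,-60,0,2,22],[-16,-60,0,2,22],[-16,-60,0,2,22],[-16,-60,0,2,22],[-16,-60,0,1.5,22]]]'; python3 -m pendant '[[[0,-32,0,0,22],[0,-32,0,0,22],[0,0,0,0,22],[0,0,0,0,22]]]'
```

```text
time_s: 24.42
eef_pos: [0.6298, 0.197, 0.1334]
eef_rot: [0.002, 0.744, 0.669, 0.003]
wrist_force: [1.3, -0.9, -1.7]
opening: 0.384
time_s: 25.42
eef_pos: [0.4936, -0.2844, 0.1274]
eef_rot: [-0.001, 0.646, 0.763, 0.0]
wrist_force: [1.4, -1.4, -1.5]
opening: 0.388
time_s: 25.92
eef_pos: [0.4945, -0.3461, 0.1276]
eef_rot: [-0.002, 0.647, 0.763, 0.0]
wrist_force: [-0.2, 0.1, -1.2]
opening: 0.392
```

Run:
```python
from h import *
c=shot('wrist','w6.png')
for t in ('slide_tray','slide_box'):
  for d in spotter.tip_of('wrist',t)[:1]: print(t,d['confidence'],(w(c,d['at'])*1000).round(1))
```

```text
slide_box 0.72 [ 494.7 -343.6  114.7]
```

View pics/w6.png

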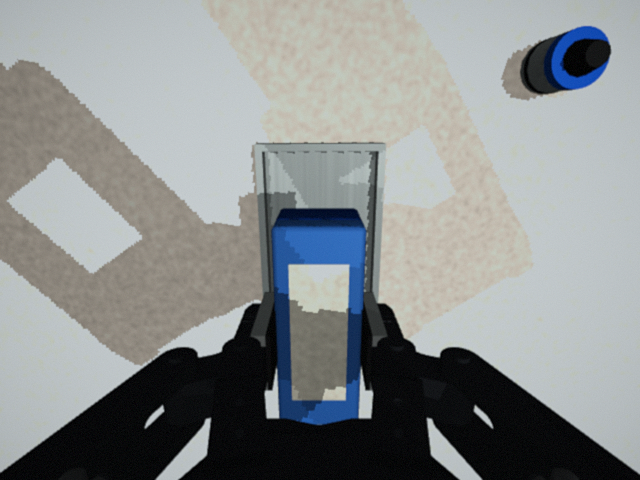

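The tray (columns 254–385) is aligned with the box (columns 274–365). I lower the box.

```bash
python3 -m pendant '[[[1,0,-45,0,22],[0,0,-40,0,22],[0,0,-15,0,22],[0,0,-6,0,22],[0,0,0,0,22],[0,0,0,0,22]]]'
```

```text
time_s: 26.82
eef_pos: [0.4973, -0.3482, 0.0249]
eef_rot: [0.001, 0.647, 0.763, -0.0]
wrist_force: [0.2, -0.5, -0.9]
opening: 0.385
```

```bash
python3 -m pendant '[[[0,0,-5,0,22],[0,0,-2,0,22],[0,0,0,0,22],[0,0,0,0,22]]]';python3 -m pendant '[[[0,0,-1,0,22],[0,0,-1,0,22],[0,0,0,0,22],[0,0,0,0,22]]]'
```

```text
time_s: 27.32
eef_pos: [0.4964, -0.3474, 0.0163]
eef_rot: [0.0, 0.647, 0.763, -0.0]
wrist_force: [0.3, 0.3, -0.5]
opening: 0.387
time_s: 27.82
eef_pos: [0.4965, -0.3474, 0.0151]
eef_rot: [0.0, 0.647, 0.763, -0.0]
wrist_force: [-1.9, 2.0, 5.6]
opening: 0.382
```

```bash
python3 -m pendant '[[[0,0,0,0,42],[0,0,0,0,42],[0,0,0,0,42],[0,0,0,0,42],[0,0,30,0,42],[0,0,50,0,42],[0,0,60,0,70],[0,0,0,0,85]]]'; python3 -m pendant '[[[32,35,0,-3,85],[33,35,0,-3,85],[33,36,0,-3.5,85],[32,36,0,0,85],[0,0,0,0,85],[0,0,0,0,85]]]'
python3 - <<'E'
from h import *
c=shot('wrist','w7.png')
for d in spotter.tip_of('wrist','lens_blue')[:1]: print(d['confidence'],(w(c,d['at'])*1000).round(1))
print(pix(c,[.627,-.205,.036]))
E
```

```text
time_s: 28.82
eef_pos: [0.4992, -0.3502, 0.1607]
eef_rot: [0.006, 0.647, 0.763, -0.001]
wrist_force: [-0.0, 0.2, 0.5]
opening: 0.899
time_s: 29.58
eef_pos: [0.6257, -0.2052, 0.1531]
eef_rot: [-0.001, 0.707, 0.707, -0.0]
wrist_force: [0.2, -0.1, 1.0]
opening: 0.994
0.73 [ 624.6 -204.8    1.5]
(np.float64(321.2410053362286), np.float64(234.2854731995731))
```

View pics/w7.png

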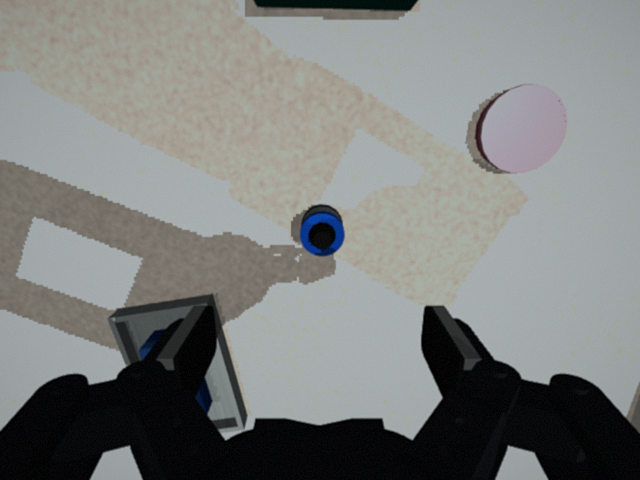

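The blue lens at (322,233) is centred. I descend and grip it.

```bash
python3 -m pendant '[[[1,0,-40,0,85],[0,0,-50,0,85],[0,0,-40,0,85],[0,0,-17,0,85],[0,0,0,0,85],[0,0,0,0,85]]]';  python3 -m pendant '[[[0,0,0,0,22],[0,0,0,0,22],[0,0,0,0,22],[0,0,0,0,22],[0,0,0,0,22],[0,0,0,0,22],[0,0,0,0,22]]]'; python3 -m pendant '[[[0,0,30,0,22],[0,0,50,0,22],[0,0,50,0,22],[0,0,0,0,22]]]'
```

```text
time_s: 30.42
eef_pos: [0.6287, -0.2064, 0.0094]
eef_rot: [0.002, 0.708, 0.706, 0.0]
wrist_force: [0.7, 0.0, 0.9]
opening: 0.996
time_s: 31.3
eef_pos: [0.628, -0.2056, 0.0082]
eef_rot: [0.001, 0.708, 0.707, 0.0]
wrist_force: [-0.0, 0.6, 6.3]
opening: 0.379
time_s: 31.8
eef_pos: [0.6302, -0.2068, 0.1425]
eef_rot: [0.004, 0.708, 0.707, 0.001]
wrist_force: [0.2, 0.0, -1.9]
opening: 0.383
```

```bash
python3 -m pendant '[[[-18,59,0,0,22],[-18,59,0,0,22],[-18,59,0,0,22],[-18,59,0,0,22],[-18,59,0,0,22],[-18,59,0,0,22],[-18,59,0,0,22],[-20,59,0,0,22]]]'; python3 -m pendant '[[[0,42,0,0,22],[0,0,0,0,22],[0,0,0,0,22]]]'
python3 - <<'E'
from h import *
c=shot('wrist','w8.png')
E
```

```text
time_s: 32.8
eef_pos: [0.4794, 0.2681, 0.1356]
eef_rot: [-0.001, 0.708, 0.706, -0.001]
wrist_force: [0.9, -0.3, -1.4]
opening: 0.376
time_s: 33.17
eef_pos: [0.4804, 0.308, 0.1357]
eef_rot: [-0.0, 0.707, 0.707, -0.001]
wrist_force: [-0.5, -0.1, -1.6]
opening: 0.381
```

View pics/w8.png

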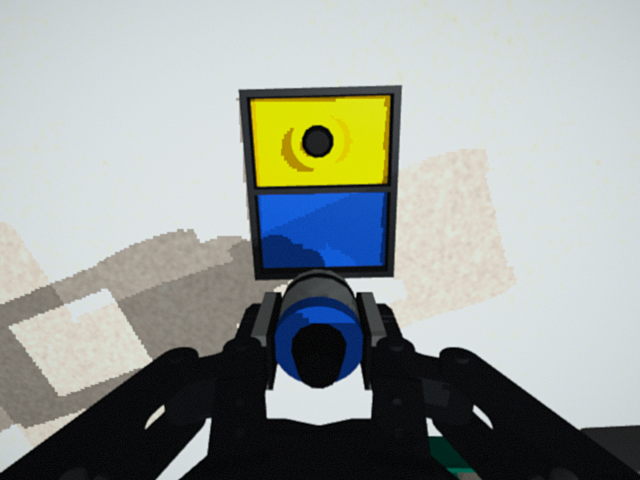

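The yellow lens stands nose up in the yellow bay at (317,141), and the blue bay below it is empty. I lower the blue lens.

```bash
python3 -m pendant '[[[1,0,-45,0,22],[0,0,-40,0,22],[0,0,-25,0,22],[0,0,-7,0,22],[0,0,0,0,22],[0,0,0,0,22]]]'; python3 -m pendant '[[[0,0,-2,0,22],[0,0,-1,0,22],[0,0,0,0,22],[0,0,0,0,22]]]'
```

```text
time_s: 33.98
eef_pos: [0.4836, 0.3088, 0.0217]
eef_rot: [0.001, 0.708, 0.706, 0.001]
wrist_force: [0.1, 0.4, -1.4]
opening: 0.378
time_s: 34.48
eef_pos: [0.4823, 0.3087, 0.0173]
eef_rot: [0.0, 0.708, 0.707, 0.0]
wrist_force: [0.1, 0.1, -1.9]
opening: 0.378
```

```bash
python3 -m pendant '[[[0,0,-2,0,22],[0,0,-1,0,22],[0,0,0,0,22],[0,0,0,0,22]]]'; python3 -m pendant '[[[0,0,-1,0,22],[0,0,0,0,22],[0,0,0,0,22]]]'
```

```text
time_s: 34.98
eef_pos: [0.4824, 0.3087, 0.0143]
eef_rot: [-0.0, 0.708, 0.707, -0.0]
wrist_force: [0.0, 0.3, -1.8]
opening: 0.383
time_s: 35.35
eef_pos: [0.4823, 0.3087, 0.0133]
eef_rot: [-0.0, 0.708, 0.707, -0.0]
wrist_force: [-0.0, 0.3, -1.6]
opening: 0.379
```

Not in contact yet, so I go down a little more.

```bash
python3 -m pendant '[[[0,0,-0.5,0,22],[0,0,-0.5,0,22],[0,0,0,0,22],[0,0,0,0,22]]]'
```

```text
time_s: 35.85
eef_pos: [0.4824, 0.3087, 0.0132]
eef_rot: [0.0, 0.708, 0.707, -0.0]
wrist_force: [-3.7, -1.8, 7.3]
opening: 0.382
```

Contact. I release, rise and back the arm out of the top view.

```bash
python3 -m pendant '[[[0,0,0,0,46],[0,0,0,0,46],[0,0,0,0,46],[0,0,0,0,46],[0,0,30,0,46],[0,0,50,0,46],[0,0,60,0,70],[0,0,0,0,85]]]'; python3 -m pendant '[[[-45,35,20,4,85],[-45,35,20,4,85],[-45,35,10,4,85],[-45,35,0,4,85],[-45,35,0,4,85],[-45,35,0,4,85],[0,0,0,0,85],[0,0,0,0,85]]]'
python3 - <<'E'
from h import *
a=shot('top','t9.png')
for t in 'bottle_orange bottle_green lens_yellow lens_blue slide_box dish tip_box'.split():
    for d in spotter.tip_of('top',t)[:1]: print(t,d['confidence'],(w(a,d['at'])*1000).round(1))
b=shot('scene','s9.png')
i=a['img'][140:340,100:540,::-1]; j=b['img'][120:350,200:560,::-1]
cv2.imwrite('pics/end.png',np.vstack([cv2.resize(i,(616,280),interpolation=2),cv2.resize(j,(616,310),interpolation=2)]))
E
```

```text
time_s: 36.85
eef_pos: [0.4861, 0.3102, 0.1583]
eef_rot: [0.002, 0.708, 0.707, 0.005]
wrist_force: [-0.1, -0.3, -0.0]
opening: 0.933
time_s: 37.85
eef_pos: [0.2122, 0.5182, 0.2014]
eef_rot: [0.0, 0.545, 0.838, -0.001]
wrist_force: [0.3, -0.7, 0.5]
opening: 0.995
bottle_orange 0.8 [635.   57.6   4.1]
bottle_green 0.79 [642.3  -7.3   4.3]
lens_yellow 0.91 [479.1 377.7   1.6]
lens_blue 0.78 [479.8 305.9   4.8]
slide_box 0.82 [ 501.  -352.1    4.3]
dish 0.65 [ 495.1 -352.8    0.6]
tip_box 0.86 [ 7.768e+02  5.390e+01 -5.000e-01]
```

View pics/end.png

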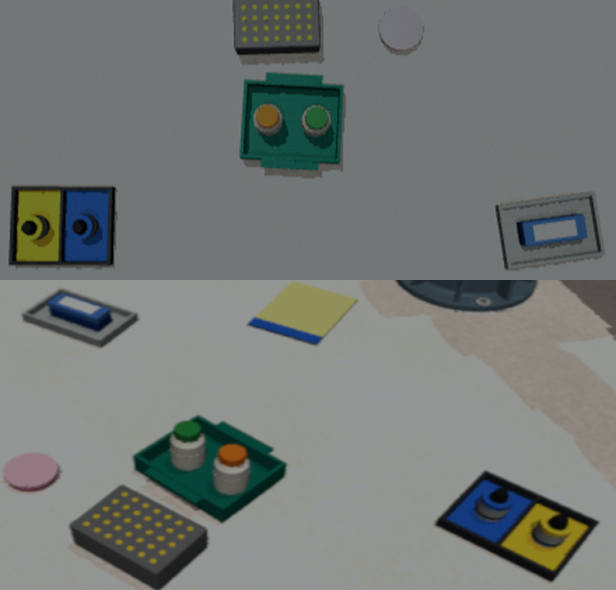

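Everything stands in its place: bottles in the tub, lenses nose up in matching bays, and the box flat with its label up. The dish and tip box look unmoved. I hand the job in.

```bash
python3 -c "
from h import *
print(order.hand_in(), monitor.get_obs()['time_s'])"
```

```text
the job is handed in; nothing more can be done
the job is handed in; nothing more can be done
```

The bench is cleared and the job handed in at about 38 s of the 120 s allowed. I put both bottles in the teal tub first, then the yellow lens in its bay, the slide box in the tray and the blue lens in its bay. Each was lowered until the wrist force showed contact (5–8 N) and only then released.

- **Placement:** the last top and scene pictures show both bottles upright in the tub and both lenses nose up in the matching bays. The slide box lies flat in the tray with its label up, and the arm is clear of everything.
- **Network positions:** the final readings for all five moved things were within about 6 mm of where I set them.
- **Bystanders:** in the last pictures the dish and tip box look to be in their original places. The tip box was reported within about 5 mm of its first position.
- **One disagreement:** the network's last "dish" report was a false hit on the slide tray (confidence 0.65). For the dish I relied on the picture, which shows it where it started.

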